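# Close the sauce pot and take off its outer lid

### The job

Swing the lamp's arm aside until its head is well clear of both the pot and the lids. Then pick up the two nested lids together by the inner lid's knob, lower them onto the open pot until the inner lid is fully seated in its mouth before letting go, and lift the outer lid alone by one of its fins, leaving the inner lid seated and the lamp aside. Finish while still holding the outer lid roughly level in the gripper, about a hand's breadth (80 mm) above where it sat; do not shove the pot or the jar, bottle and scraper standing about.

Things in the scene. Friction and masses are not known exactly. Their poses are not given: they have to be found in the camera images.
- lamp_peg (a point): upright round black peg on top of the lamp head, 18 mm diameter, 50 mm tall (this point is 20 mm below its top and 30 mm above the lamp's arm). It sits on the arm's free end, straight above the head; held or pushed, it carries the arm round.
- lamp_hinge (a point): point on the lamp's vertical hinge axis at the top of its fixed 18 mm thick post (round foot of 90 mm diameter on the counter, beyond the pot); the arm is a level bar, 14 mm wide, whose free end is 190 mm from this axis; arm's top 10 mm above this point.
- lamp_head (a point): the lamp's head: grey cone, 90 mm across at most, lower rim about 150 mm above the counter; this point is on its centre line, 30 mm above its lower rim. At the start it hangs over the pot.
- lamp_arm (a joint): swing angle of the lamp's arm, rad, about the vertical hinge, growing anticlockwise seen from above; 0 = head over the middle of where the pot starts; stops at -1.4 and 1.4. About 1 to 1.5 N sideways at the peg moves it (friction) and stays where it is left.
- pot: open round steel sauce pot, loose, 0.7 to 1.1 kg, 122 mm outer and 116 mm inner diameter, 100 mm tall, 94 mm deep; origin at the centre of its underside, z up.
- pot_rim (a point): centre of the pot's mouth, at rim height (100 mm above its underside), axes as the pot.
- inner_lid: inner steel lid, loose, about 0.2 kg: a plug 109 mm in diameter and 14 mm deep (its lowest 5 mm tapering to 100 mm), above it a flange 130 mm in diameter and 4 mm thick, and a round knob 24 mm in diameter in the centre, top 64 mm above the plug's underside. Origin at the centre of the plug's underside, z up. At the start it stands on the counter on its plug with the outer lid over it.
- inner_knob (a point): point to grip on the inner lid's knob, on its axis, 47 mm above the plug's underside, 17 mm below the knob's top and 25 mm above the outer lid's plate when nested. Lifting here carries the outer lid too, which rests on the flange.
- inner_seat (a point): centre of the underside of the inner lid's flange, 14 mm above the plug's underside; seated, it coincides with pot_rim (3.5 mm sideways play).
- outer_lid: outer aluminium lid, loose, about 0.2 kg: round plate 144 mm in diameter, 4 mm thick, with a 36 mm hole in the middle through which the inner knob stands free, a skirt 136 mm in inner diameter reaching 11 mm below the plate's underside, and on top two upright black fins. Origin at the centre of the plate's underside, z up; its x axis runs along both fins. Nested, its origin is 18 mm above the inner lid's origin, with 3 mm sideways play.
- outer_fin_a (a point): grip point of the fin at the outer lid's +x side: fin 40 mm long radially (along x), 10 mm thick (along y), 36 mm tall from the plate; this point is in the middle of its length and thickness, 46 mm from the lid's centre, 22 mm above the plate's top, 14 mm below the fin's top.
- outer_fin_b (a point): the same for the equal fin at the -x side.
- bottle_mid (a point): bystander: middle of a red sauce bottle, 56 mm diameter, 170 mm tall.
- jar_mid (a point): bystander: middle of an amber jar, 60 mm diameter, 85 mm tall.
- scraper_mid (a point): bystander: flat dough scraper with blue handle, 195 mm long along its x, 100 mm wide, lying on the counter; point mid-thickness where blade meets handle, near its middle.
Mind the look-alikes: they are no part of the job. Leave any brown or yellow look-alike of the inner_lid alone.

How it is judged:
By the outcome, as a careful person would: the job done as asked, in the order asked, and still so for the second after the job is handed in, while the arm keeps its last pose, push and grip.
It also fails if it takes over 72 s, if anything falls off the work surface, if the arm or the gripper's body presses on something with over 40 N, if the wrist force passes 120 N, or if a joint passes its speed limit or range.

### The arm

A 6-joint arm with a two-finger parallel gripper is mounted at the origin on the work surface. World frame = base frame: x ahead of the robot, y to its left, z up, the work surface at z = 0. Lengths are in m, angles in rad, forces in N, time in s.
With the tool pointing down it reaches from about 0.3 to 0.95 m from the base axis. Payload 3.1 kg.
Tool frame: the origin (TCP) lies at the very end of the fingers, on their centre line; the grasp point (between the pads) lies 19 mm behind it (robot.grip_depth is the z of the grasp point in the tool frame, in m); z points along the fingers, y is the line along which they close (so a half turn about z gives the same grasp; the last joint's range is limited). The gripper opens to 85 mm and grips with 20 to 120 N. Pads are 22 mm wide; open, the fingers measure 114 mm over their backs; the gripper's body (76 mm by 85 mm) begins 54 mm behind the grasp point. The pads swing forward as they close: fully open they stand 13 mm farther back than shut.
Start: joints at [-0.07, 0.308, 1.634, -0, 1.2, -0.07], TCP at [0.625, -0, 0.231] pointing down, gripper open.
Joint ranges: [-3.06, 3.06], [-0.79, 1.96], [0.05, 2.63], [-1.19, 4.34], [0.05, 2.64], [-2.94, 2.94]. Speed limits (rad/s): [2.79, 2.79, 3.14, 3.14, 3.14, 3.14].

### API

Orientations are given as a unit quaternion [x, y, z, w].
In Python, from rig import robot gives the robot as it stands.
- The arm moves only by the tool drive_tool, never from a script. Its arguments are lists of equal length, an entry for each row: "linear": the shift along the tool's x, y, z in mm, a list of three; "rotation": the turn, a rotation vector about the tool's x, y, z in degrees, a list of three. A call has exactly 8 rows; each row is the pose to reach, as a shift and turn from the pose commanded when the call began, along the tool's axes at that moment; what a row does not reach only later rows make up. A row lasts 1/12 s, in which the tool goes at most 41.7 mm and 7.16 degrees, less where a joint would pass 70% of its speed; a pose out of reach is approached as far as the arm can. A call with a gripper value outside its range is refused whole. "gripper" is the finger opening in mm, from 0 to 85.4, set as the call begins (left out, the last holds). The fingers move at their own pace and stop on an object; "force" is the grip in N (left out, the last holds). Time passes only in rows, so rows that repeat a pose let the fingers close, or fill a call up. It gives the time, the measured TCP pose, the force, the opening and the grip force at its end, in the units of the state.
- robot.observe(): the state, without advancing time (a new reading comes with each control period).
- robot.camera(name): name is "scene" or "side" or "wrist"; returns (picture, depth): 400x640x3 uint8, red, green, blue; 400x640 float32, m along the optical axis (not along the pixel's ray), 0 where there is no reading.
- robot.camera_model(name): a dict with "camera_matrix" (3x3 intrinsics, pixels), "xyz" and "rotation" of the camera in the world. Camera axes: x right, y up, looking along -z (the intrinsics and any distortion apply to the point x, -y, -z); pixel columns grow to the right and rows downward; lengths in m; the calibration is good to about 2 mm. A picture is of the moment at which its call begins: read the wrist's pose just before it. camera_model takes no time and is no camera call; for the wrist camera it gives the pose at the moment of the call.
- robot.job_done(): hands the job in; it is judged then, once.
The state is a dict: "time": time; "q": joint angles; "dq": joint speeds; "joint_efforts": joint torques, N m; "ee_pos": TCP position; "orientation": TCP orientation; "wrist_force": force on the tool from outside, world axes, zero at the start; "torque": the same for the moment, N m; "grip_width": finger opening in m; "gripper_force": force on a finger pad.
Only numpy, scipy, OpenCV 4.12 (cv2) and the standard library are available. Lean on these libraries where they do the work, as an engineer would, in place of code of your own. Each camera call takes 0.05 s, during which the arm holds its last target. There are 200 camera calls.

## Working session

There is one attempt and no reset: what is moved stays moved. The work goes in short steps, Python scripts to look and compute and a tool call to move; the robot and the scene stay as the last step left them, time stands still between calls to the robot, and variables do not carry over. Pictures are saved under pics/ and viewed, at most 10 in all, crops included, and the job is handed in when it is done.

Besides the shell and the picture viewer there is one more tool, called after "Request:" as name(argument=value, ...) on one line, values as JSON. drive_tool: Moves the arm, as the interface text tells. Its arguments: {"type":"object","properties":{"linear":{"type":"array"},"rotation":{"type":"array"},"gripper":{"type":"number"},"force":{"type":"number"}},"required":["linear","rotation"]}

```bash
mkdir -p pics; ls; cat > h.py <<'E'
import numpy as np, cv2
from rig import robot
from scipy.spatial.transform import Rotation as R
def snap(n,tag):
    m=robot.camera_model(n); p,d=robot.camera(n)
    cv2.imwrite(f'pics/{tag}.png',p[:,:,::-1]); np.savez(f'{tag}.npz',p=p,d=d,K=m['camera_matrix'],xyz=m['xyz'],rot=np.array(m['rotation']))
    return m
def load(tag): return np.load(f'{tag}.npz')
def rotm(r):
    r=np.array(r); return r if r.shape==(3,3) else R.from_quat(r).as_matrix()
def cloud(s):
    d=s['d'];K=s['K'];v,u=np.indices(d.shape)
    x=(u-K[0,2])/K[0,0]*d;y=(v-K[1,2])/K[1,1]*d
    P=np.stack([x,-y,-d],-1)@rotm(s['rot']).T+s['xyz']
    P[d==0]=np.nan
    return P
E
python3 - <<'E'
from h import *
for n in ['scene','side','wrist']:
    m=snap(n,n+'0'); print(n,{k:np.round(v,3).tolist() if not isinstance(v,(str,dict)) else v for k,v in m.items()})
print(robot.observe())
E
```

```text
pics
scene {'camera_matrix': [[435.795, 0.0, 321.173], [0.0, 435.795, 198.847], [0.0, 0.0, 1.0]], 'xyz': [1.164, 0.534, 0.74], 'rotation': [0.19, 0.421, 0.801, 0.38]}
side {'camera_matrix': [[407.802, 0.0, 322.674], [0.0, 407.802, 199.056], [0.0, 0.0, 1.0]], 'xyz': [0.034, -0.511, 0.922], 'rotation': [0.33, -0.136, -0.354, 0.864]}
wrist {'camera_matrix': [[346.34, 0.0, 322.729], [0.0, 346.34, 197.641], [0.0, 0.0, 1.0]], 'xyz': [0.624, 0.075, 0.372], 'rotation': [-0.15, 0.001, 0.0, 0.989]}
{'time': 0.15, 'q': array([-6.97250990e-02,  3.08800401e-01,  1.63487214e+00, -3.54727761e-05,
        1.19974357e+00, -6.97296686e-02]), 'dq': array([-0.00029729, -0.00227095, -0.00515437, -0.00169633,  0.00203387,
       -0.00068455]), 'joint_efforts': array([-7.71605373e-04, -4.15801048e+01, -2.77146006e+01, -1.83032253e-04,
        6.02632252e-03, -2.39092765e-05]), 'ee_pos': array([ 6.24352127e-01, -8.25881147e-06,  2.30324269e-01]), 'orientation': array([ 7.07100313e-01,  7.07112661e-01, -6.10674600e-04, -6.77195572e-04]), 'wrist_force': array([-0.20582074, -1.11106627,  0.59608369]), 'torque': array([0.03931502, 0.0058551 , 0.04793042]), 'gripper_force': 0.0, 'grip_width': 0.08519789417701583}
```

View pics/scene0.png

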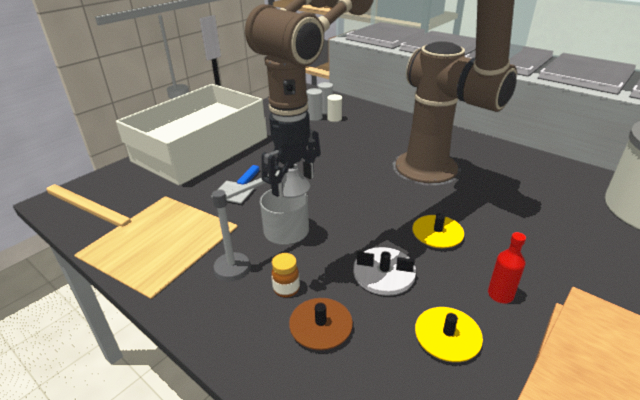

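View pics/side0.png

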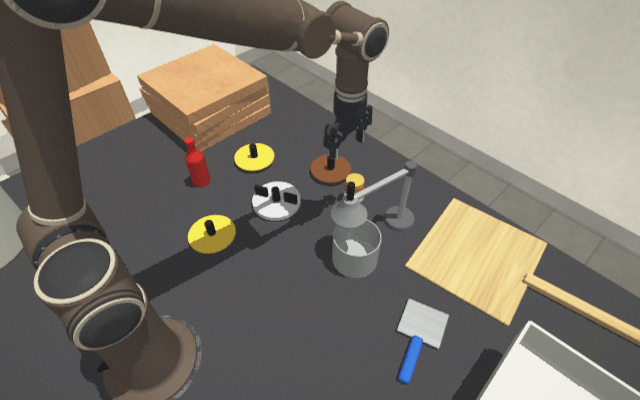

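The scene view shows the nested lids (silver plate, black knob and two fins) at about (385,268). The pot is at (285,215), with the lamp hinge at (220,195) and the jar at (285,275). In the side view the lids are at (276,200), the pot at (357,245), the peg at (351,188) and the hinge at (411,167). The candidate lids in the scene view are brown (320,323), yellow (438,232), yellow (449,334) and silver with two fins (385,268). Only the silver one fits the description.

```bash
cat >> h.py <<'E'
def circ(xy):
    A=np.c_[2*xy,np.ones(len(xy))];s=np.linalg.lstsq(A,(xy**2).sum(1),rcond=None)[0]
    return s[:2],np.sqrt(s[2]+s[:2]@s[:2])
E
python3 - <<'E'
from h import *
S={n:load(n+'0') for n in ['scene','side','wrist']}
C={n:cloud(S[n]) for n in S}
np.set_printoptions(precision=4,suppress=True)
def pt(n,u,v):
    print(n,u,v,C[n][v-1:v+2,u-1:u+2].reshape(-1,3)[4], np.nanmedian(C[n][v-1:v+2,u-1:u+2].reshape(-1,3),0))
for a in [('scene',385,258),('scene',385,285),('scene',364,258),('scene',405,265),('scene',219,192),('scene',232,266),('scene',285,258),('scene',285,230),('scene',285,275),('scene',508,275),
 ('side',276,190),('side',261,190),('side',290,197),('side',351,186),('side',411,165),('side',351,212),('side',357,262),('side',197,165),('side',355,178),('side',420,330)]: pt(*a)
for n in S:
    P=C[n].reshape(-1,3); 
    c=C['side'][207,276]
    # lids plate
    m=(np.linalg.norm(P[:,:2]-c[:2],axis=1)<.1)
    pl=P[m&(P[:,2]>.015)&(P[:,2]<.03)]
    hi=P[m&(P[:,2]>.035)&(P[:,2]<.075)]
    if len(pl)>50:print(n,'plate',len(pl),pl.mean(0),pl.min(0),pl.max(0))
    if len(hi)>10:print(n,'hi',len(hi),hi.mean(0),hi.min(0),hi.max(0))
up=cv2.resize(S['side']['p'][140:290,230:430],None,fx=4,fy=4,interpolation=cv2.INTER_CUBIC)
cv2.imwrite('pics/side_crop.png',up[:,:,::-1])
E
```

```text
scene 385 258 [0.517  0.17   0.0629] [0.5157 0.1694 0.0622]
scene 385 285 [0.5523 0.1961 0.0222] [0.5523 0.1963 0.022 ]
scene 364 258 [0.5318 0.1235 0.0467] [0.5313 0.1235 0.0467]
scene 405 265 [0.4875 0.2067 0.0412] [0.4885 0.2069 0.0419]
scene 219 192 [ 0.7151 -0.1339  0.2203] [ 0.716  -0.1339  0.2209]
scene 232 266 [ 0.7244 -0.1217  0.018 ] [ 0.7242 -0.1221  0.0177]
scene 285 258 [0.6756 0.0114 0.0855] [0.6756 0.0114 0.086 ]
scene 285 230 [ 0.5704 -0.0923  0.0451] [ 0.5712 -0.0917  0.0451]
scene 285 275 [0.699  0.0319 0.0645] [0.6999 0.0319 0.0658]
scene 508 275 [0.4241 0.4089 0.0866] [0.4229 0.4089 0.0856]
side 276 190 [0.5059 0.1578 0.0598] [0.5054 0.1573 0.0617]
side 261 190 [0.4797 0.1959 0.0503] [0.48   0.1962 0.0503]
side 290 197 [0.5205 0.1139 0.0529] [0.5214 0.1147 0.052 ]
side 351 186 [ 0.5247 -0.1057  0.2596] [ 0.526  -0.1047  0.2585]
side 411 165 [ 0.7166 -0.1361  0.2177] [ 0.7164 -0.1361  0.2174]
side 351 212 [ 0.5159 -0.1191  0.1875] [ 0.516  -0.1188  0.1868]
side 357 262 [ 0.4848 -0.1765  0.0709] [ 0.4839 -0.1774  0.0709]
side 197 165 [0.3874 0.3736 0.092 ] [0.3874 0.3736 0.092 ]
side 355 178 [0.6863 0.0151 0.0842] [0.6864 0.0151 0.084 ]
side 420 330 [ 0.4833 -0.3815  0.0093] [ 0.4826 -0.3815  0.0099]
scene plate 1558 [0.5172 0.1695 0.0227] [0.4328 0.0948 0.015 ] [0.5773 0.2359 0.03  ]
scene hi 507 [0.5086 0.1666 0.0514] [0.4729 0.1058 0.0353] [0.5405 0.2239 0.0673]
side plate 1105 [0.4959 0.1538 0.0202] [0.4325 0.0886 0.015 ] [0.5756 0.233  0.0297]
side hi 278 [0.5014 0.1591 0.0505] [0.4699 0.1009 0.0351] [0.5372 0.2207 0.065 ]
wrist plate 7789 [0.5024 0.1275 0.0216] [0.4319 0.0904 0.015 ] [0.5741 0.1537 0.03  ]
wrist hi 897 [0.5258 0.1206 0.0538] [0.5116 0.1017 0.035 ] [0.5369 0.1402 0.06  ]
```

View pics/side_crop.png

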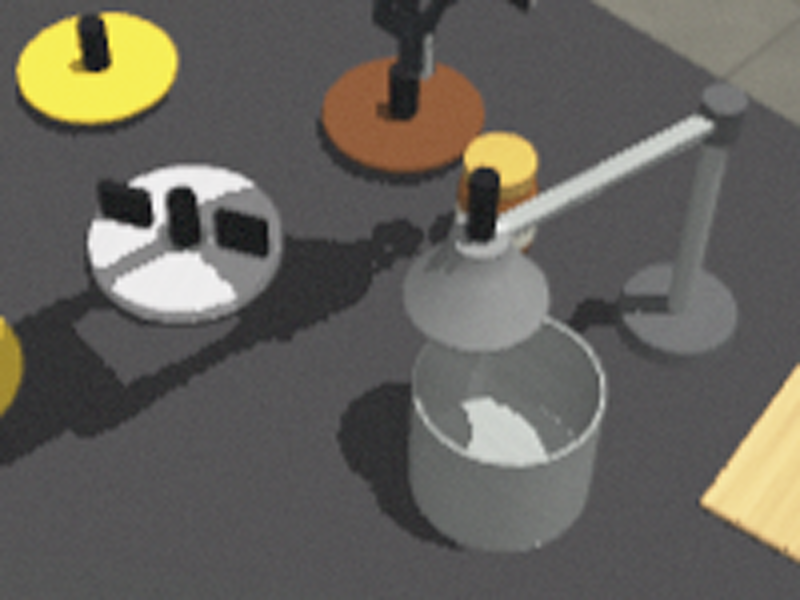

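View pics/wrist0.png

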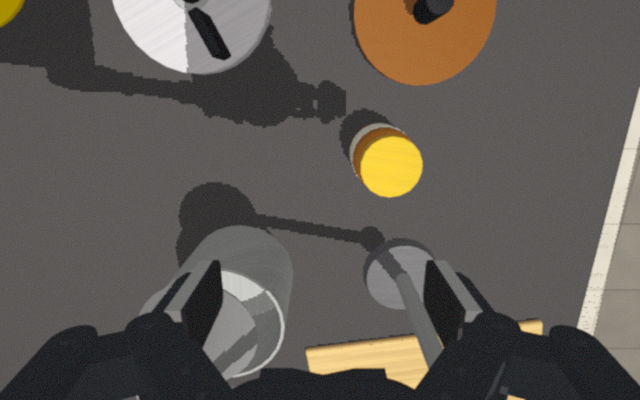

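The enlarged crop confirms the silver lid with two fins at side (276,200). The lamp head hangs over the pot, with the peg at (351,188) and the foot at about (400,217). Next I'll fit positions.

```bash
python3 - <<'E'
from h import *
np.set_printoptions(precision=4,suppress=True)
for n in ['scene','side','wrist']:
    s=load(n+'0');P=cloud(s).reshape(-1,3);rgb=s['p'].reshape(-1,3).astype(int)
    near=lambda c,r:np.linalg.norm(P[:,:2]-c,axis=1)<r
    def rng(name,m):
        if m.sum()>8: print(n,name,m.sum(),np.percentile(P[m],[2,50,98],axis=0).round(4).tolist())
    rng('peg',near([.53,-.105],.03)&(P[:,2]>.24)&(rgb.max(1)<70))
    rng('pegtop',near([.53,-.105],.03)&(P[:,2]>.268)&(P[:,2]<.3)&(rgb.max(1)<70))
    rng('hingetop',near([.72,-.13],.03)&(P[:,2]>.20))
    rng('arm',near([.63,-.118],.06)&(P[:,2]>.20)&(P[:,2]<.26)&(rgb.min(1)>90))
    m=near([.53,-.12],.085)&(P[:,2]>.094)&(P[:,2]<.106)
    if m.sum()>20:
        q=P[m,:2]
        c,r=circ(q)
        for _ in range(5):
            e=abs(np.linalg.norm(q-c,axis=1)-r); c,r=circ(q[e<.006])
        print(n,'rim',c,r,m.sum())
    m=near([.505,.163],.085)&(P[:,2]>.017)&(P[:,2]<.027)
    if m.sum()>500:
        pix=np.zeros(m.shape,np.uint8);pix[m]=1;h=cv2.convexHull((P[m,:2]*1e4).astype(np.int32)).reshape(-1,2)/1e4
        c,r=circ(h);
        for _ in range(5):
            e=abs(np.linalg.norm(h-c,axis=1)-r);c,r=circ(h[e<.004])
        print(n,'plate',c,r,np.median(P[m,2]))
    for nm,c in [('knob',[.51,.163]),('f1',[.525,.118]),('f2',[.485,.207])]:
        rng(nm,near(c,.02)&(P[:,2]>.035)&(P[:,2]<.09)&(rgb.max(1)<70))
    rng('jar',near([.69,.02],.045)&(P[:,2]>.03)&(P[:,2]<.1))
E
```

```text
scene hingetop 228 [[0.6925, -0.1434, 0.2008], [0.7188, -0.1248, 0.2133], [0.7318, -0.1184, 0.2222]]
scene arm 219 [[0.5895, -0.1292, 0.2017], [0.6504, -0.1162, 0.2098], [0.6874, -0.1046, 0.2123]]
scene rim [ 0.5287 -0.1317] 0.05910512224525172 190
scene plate [0.5058 0.1646] 0.07190959790579579 0.022617597345940765
scene knob 122 [[0.5018, 0.1568, 0.0359], [0.5132, 0.1678, 0.0557], [0.5177, 0.176, 0.0666]]
scene f1 140 [[0.5229, 0.1073, 0.0359], [0.531, 0.1214, 0.05], [0.5389, 0.1375, 0.0597]]
scene f2 159 [[0.4761, 0.1911, 0.0355], [0.4881, 0.2075, 0.0499], [0.4965, 0.2229, 0.0601]]
scene jar 828 [[0.6625, -0.0056, 0.0324], [0.6942, 0.0273, 0.0727], [0.7125, 0.0448, 0.0876]]
side peg 70 [[0.5201, -0.1087, 0.2418], [0.526, -0.1028, 0.2557], [0.5354, -0.0941, 0.2601]]
side hingetop 143 [[0.6929, -0.149, 0.2014], [0.7093, -0.1376, 0.216], [0.7294, -0.1234, 0.2198]]
side arm 260 [[0.5727, -0.1348, 0.2009], [0.6261, -0.1206, 0.2077], [0.6858, -0.1053, 0.2107]]
side rim [ 0.5257 -0.1354] 0.05916829992304716 177
side plate [0.5035 0.1611] 0.07177730645355339 0.020211135252485968
side knob 77 [[0.4921, 0.1488, 0.0359], [0.5002, 0.1555, 0.0585], [0.5115, 0.1683, 0.0646]]
side f1 88 [[0.5139, 0.1016, 0.0355], [0.5231, 0.1172, 0.052], [0.5334, 0.1342, 0.0586]]
side f2 79 [[0.4706, 0.1883, 0.0357], [0.4796, 0.2028, 0.0503], [0.4882, 0.2188, 0.0582]]
side jar 253 [[0.6538, -0.0134, 0.0434], [0.6783, 0.0094, 0.0822], [0.705, 0.0352, 0.0863]]
wrist rim [ 0.5254 -0.1338] 0.05927239030485153 915
wrist plate [0.5033 0.1612] 0.071025759406211 0.021728066899918574
wrist f1 786 [[0.5158, 0.1028, 0.0365], [0.5268, 0.1195, 0.057], [0.5363, 0.1363, 0.0591]]
wrist jar 3876 [[0.6523, -0.0101, 0.039], [0.6767, 0.0177, 0.0841], [0.7031, 0.0412, 0.0857]]
```

Request:
drive_tool(linear=[[0,0,-40],[0,0,-64],[-30,-30,-64],[-60,-58,-64],[-90,-86,-64],[-99,-95,-64],[-99,-95,-64],[-99,-95,-64]], rotation=[[0,0,7],[0,0,14],[0,0,21],[0,0,28],[0,0,35],[0,0,42],[0,0,49],[0,0,50]])

```text
time: 0.82
ee_pos: [0.529, -0.0999, 0.2952]
orientation: [0.941, 0.34, -0.0, -0.0]
wrist_force: [0.1, 1.6, -0.2]
grip_width: 0.0857
gripper_force: 0.0
```

Request:
drive_tool(linear=[[0,0,0],[0,0,0],[0,0,0],[0,0,0],[0,0,0],[0,0,0],[0,0,0],[0,0,0]], rotation=[[0,0,7],[0,0,14],[0,0,21],[0,0,28],[0,0,35],[0,0,42],[0,0,49],[0,0,50]], gripper=70)

```text
time: 1.48
ee_pos: [0.5302, -0.0985, 0.2949]
orientation: [0.996, -0.087, -0.0, -0.0]
wrist_force: [-0.1, -0.3, -0.4]
grip_width: 0.0697
gripper_force: 0.0
```

```bash
python3 - <<'E'
from h import *
np.set_printoptions(precision=4,suppress=True)
o=robot.observe();print(o['ee_pos'],R.from_quat(o['orientation']).as_matrix(),o['q'])
snap('wrist','w1');s=load('w1');P=cloud(s).reshape(-1,3);rgb=s['p'].reshape(-1,3).astype(int)
m=(np.linalg.norm(P[:,:2]-[.53,-.1],axis=1)<.03)&(P[:,2]>.23)&(P[:,2]<.268)
print(m.sum(),np.percentile(P[m],[2,50,98],axis=0))
E
```

```text
[ 0.5302 -0.0985  0.2949] [[ 0.9849 -0.1732 -0.0005]
 [-0.1732 -0.9849  0.0004]
 [-0.0006 -0.0003 -1.    ]] [-0.2645  0.0882  1.7657  0.0002  1.2883  1.4804]
1159 [[ 0.5221 -0.1089  0.2314]
 [ 0.5329 -0.1011  0.259 ]
 [ 0.5378 -0.0927  0.2608]]
```

View pics/w1.png

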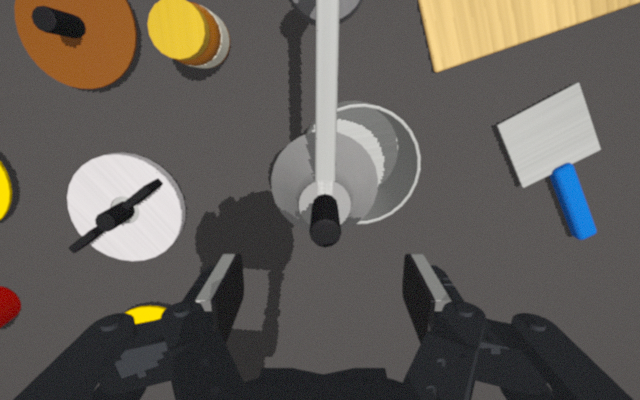

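The wrist view shows the arm lined up with the tool's x axis. The peg top is at (325,232), centred between the fingers. Descending next.

Request:
drive_tool(linear=[[0,0,20],[0,0,45],[0,0,65],[0,0,75],[0,0,75],[0,0,75],[0,0,75],[0,0,75]], rotation=[[0,0,0],[0,0,0],[0,0,0],[0,0,0],[0,0,0],[0,0,0],[0,0,0],[0,0,0]])

```text
time: 2.2
ee_pos: [0.5313, -0.0993, 0.2221]
orientation: [0.996, -0.087, 0.002, 0.0]
wrist_force: [-0.5, 0.4, 0.0]
grip_width: 0.0701
gripper_force: 0.0
```

Request:
drive_tool(linear=[[0,0,0],[0,0,0],[0,0,0],[0,0,0],[0,0,0],[0,0,0],[0,0,0],[0,0,0]], rotation=[[0,0,0],[0,0,0],[0,0,0],[0,0,0],[0,0,0],[0,0,0],[0,0,0],[0,0,0]], gripper=30)

```text
time: 2.87
ee_pos: [0.53, -0.099, 0.2202]
orientation: [0.996, -0.087, -0.0, -0.0]
wrist_force: [-0.3, -0.1, 0.1]
grip_width: 0.0303
gripper_force: 0.0
```

Request:
drive_tool(linear=[[0.3,10.7,0],[1.2,21.4,0],[2.7,32,0],[4.8,42.5,0],[7.6,52.9,0],[10.8,63.1,0],[14.7,73.1,0],[19.1,82.9,0]], rotation=[[0,0,-3.25],[0,0,-6.5],[0,0,-9.75],[0,0,-13],[0,0,-16.25],[0,0,-19.5],[0,0,-22.75],[0,0,-26]])

```text
time: 3.53
ee_pos: [0.5337, -0.1839, 0.22]
orientation: [0.99, 0.141, -0.001, -0.001]
wrist_force: [-0.9, 0.9, 0.9]
grip_width: 0.0303
gripper_force: 0.7
```

Request:
drive_tool(linear=[[0.3,10.7,0],[1.2,21.4,0],[2.7,32,0],[4.8,42.5,0],[7.6,52.9,0],[10.8,63.1,0],[14.7,73.1,0],[19.1,82.9,0]], rotation=[[0,0,-3.25],[0,0,-6.5],[0,0,-9.75],[0,0,-13],[0,0,-16.25],[0,0,-19.5],[0,0,-22.75],[0,0,-26]])

```text
time: 4.2
ee_pos: [0.5749, -0.2585, 0.2197]
orientation: [0.933, 0.36, -0.001, -0.001]
wrist_force: [-2.1, 0.3, 0.3]
grip_width: 0.0303
gripper_force: 0.7
```

Request:
drive_tool(linear=[[0.3,10.7,0],[1.2,21.4,0],[2.7,32,0],[4.8,42.5,0],[7.6,52.9,0],[10.8,63.1,0],[14.7,73.1,0],[19.1,82.9,0]], rotation=[[0,0,-3.25],[0,0,-6.5],[0,0,-9.75],[0,0,-13],[0,0,-16.25],[0,0,-19.5],[0,0,-22.75],[0,0,-26]])

```text
time: 4.87
ee_pos: [0.6447, -0.3077, 0.2196]
orientation: [0.828, 0.56, -0.001, -0.001]
wrist_force: [-1.6, -0.0, 0.6]
grip_width: 0.0304
gripper_force: 0.7
```

Request:
drive_tool(linear=[[0,0,0],[0,0,0],[0,0,-30],[0,0,-60],[0,0,-80],[0,0,-80],[0,0,-80],[0,0,-80]], rotation=[[0,0,0],[0,0,0],[0,0,0],[0,0,0],[0,0,0],[0,0,0],[0,0,0],[0,0,0]])

```text
time: 5.53
ee_pos: [0.6445, -0.3067, 0.2993]
orientation: [0.829, 0.559, -0.0, -0.001]
wrist_force: [0.1, -1.2, -0.7]
grip_width: 0.0298
gripper_force: 0.0
```

```bash
python3 - <<'E'
from h import *
np.set_printoptions(precision=4,suppress=True)
o=robot.observe();print(o['ee_pos'],R.from_quat(o['orientation']).as_matrix(),o['q'])
a=snap('scene','s2');snap('side','d2')
im=np.hstack([cv2.resize(cv2.imread('pics/s2.png'),(400,250)),cv2.resize(cv2.imread('pics/d2.png'),(400,250))]);cv2.imwrite('pics/both2.png',im)
for n in ['s2','d2']:
    s=load(n);P=cloud(s).reshape(-1,3)
    near=lambda c,r:np.linalg.norm(P[:,:2]-c,axis=1)<r
    m=near([.526,-.134],.085)&(P[:,2]>.094)&(P[:,2]<.106);q=P[m,:2]
    c,r=circ(q)
    for _ in range(5):
        e=abs(np.linalg.norm(q-c,axis=1)-r); c,r=circ(q[e<.006])
    print(n,'rim',c,r,m.sum())
    m=(P[:,2]>.203)&(P[:,2]<.215)&near([.716,-.132],.2);print(P[m].min(0),P[m].max(0))
E
```

```text
[ 0.6445 -0.3067  0.2993] [[ 0.3751  0.927  -0.0015]
 [ 0.927  -0.3751  0.0009]
 [ 0.0003 -0.0017 -1.    ]] [-0.5052  0.4343  1.3258  0.0001  1.3833 -0.1207]
s2 rim [ 0.5284 -0.1317] 0.05932604006091063 284
[ 0.6246 -0.3203  0.2031] [ 0.7323 -0.1173  0.215 ]
d2 rim [ 0.5256 -0.1354] 0.0591586915047117 229
[ 0.6238 -0.3208  0.203 ] [ 0.7191 -0.1258  0.2149]
```

View pics/both2.png

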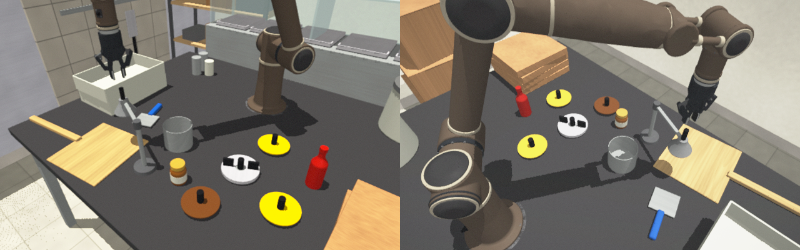

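The lamp is aside, with its head at about (0.64,-0.31), and the pot hasn't moved. Now to the lids.

Request:
drive_tool(linear=[[31.2,-25,0],[62.5,-50,0],[93.7,-75,0],[125,-100,0],[156,-125,0],[187,-150,0],[219,-175,0],[250,-200,0]], rotation=[[0,0,-6],[0,0,-12],[0,0,-18],[0,0,-24],[0,0,-30],[0,0,-36],[0,0,-42],[0,0,-48]], gripper=80)

```text
time: 6.3
ee_pos: [0.5516, 0.0013, 0.2985]
orientation: [0.528, 0.849, -0.001, -0.001]
wrist_force: [0.3, 1.1, -0.3]
grip_width: 0.0799
gripper_force: 0.0
```

Request:
drive_tool(linear=[[35,6,0],[70,12,0],[105,17,20],[135,22,40],[160,26,60],[167,27,90],[167,27,110],[167,27,110]], rotation=[[0,0,0],[0,0,0],[0,0,0],[0,0,0],[0,0,0],[0,0,0],[0,0,0],[0,0,0]])

```text
time: 6.97
ee_pos: [0.4989, 0.1611, 0.1838]
orientation: [0.529, 0.848, -0.005, -0.005]
wrist_force: [-1.0, -0.4, -0.1]
grip_width: 0.08
gripper_force: 0.0
```

```bash
python3 - <<'E'
from h import *
np.set_printoptions(precision=4,suppress=True)
o=robot.observe();M=R.from_quat(o['orientation']).as_matrix();print(o['ee_pos'],M,o['q'])
snap('wrist','w3');s=load('w3');P=cloud(s).reshape(-1,3);rgb=s['p'].reshape(-1,3).astype(int)
near=lambda c,r:np.linalg.norm(P[:,:2]-c,axis=1)<r
m=near([.504,.162],.085)&(P[:,2]>.017)&(P[:,2]<.027)
h=cv2.convexHull((P[m,:2]*1e4).astype(np.int32)).reshape(-1,2)/1e4
c,r=circ(h);print('plate',c,r,np.median(P[m,2]))
for nm,c in [('knob',[.504,.162]),('f1',[.525,.119]),('f2',[.483,.206])]:
    m=near(c,.018)&(P[:,2]>.053)&(P[:,2]<.09)&(rgb.max(1)<80)
    if m.sum(): print(nm,m.sum(),np.percentile(P[m],[2,50,98],axis=0).tolist(),P[m].mean(0))
E
```

```text
[0.4989 0.1611 0.1838] [[-0.4398  0.898  -0.0129]
 [ 0.8981  0.4398 -0.003 ]
 [ 0.003  -0.0129 -0.9999]] [ 0.2293  0.1758  1.9024 -0.      1.0766 -0.2262]
plate [0.5028 0.162 ] 0.07148747111199442 0.021449507901863396
knob 671 [[0.4923200629016303, 0.15249690927211687, 0.05544648798204044], [0.502471624403746, 0.16367272573595826, 0.06326465082116584], [0.5126417819117032, 0.1733402873245378, 0.06472929449906173]] [0.5024 0.1635 0.0628]
f1 390 [[0.5152201808854907, 0.10433126320314141, 0.05580529502923867], [0.5247159211073099, 0.11966208658103365, 0.05724244535650941], [0.5345062657924934, 0.13459556008203657, 0.05871306052624198]] [0.5246 0.1196 0.0573]
f2 524 [[0.47167797068995726, 0.1899035945438154, 0.05564910217251175], [0.4808312161038254, 0.20614875928658571, 0.057451331718313764], [0.4905440752353961, 0.22036312072855693, 0.058905432563904764]] [0.4809 0.2057 0.0574]
```

View pics/w3.png

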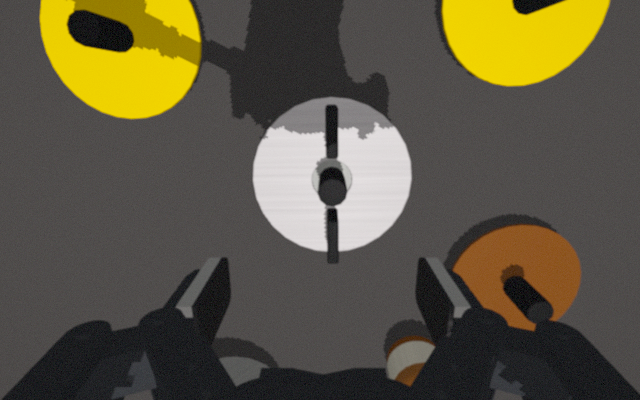

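Request:
drive_tool(linear=[[0,0,20],[0,0,45],[0,0,70],[0,0,95],[0,0,115],[0,0,120],[0,0,120],[0,0,120]], rotation=[[0,0,0],[0,0,0],[0,0,0],[0,0,0],[0,0,0],[0,0,0],[0,0,0],[0,0,0]])

```text
time: 7.68
ee_pos: [0.5059, 0.1614, 0.0715]
orientation: [0.53, 0.848, 0.001, 0.001]
wrist_force: [0.5, 0.1, 0.0]
grip_width: 0.0801
gripper_force: 0.0
```

Request:
drive_tool(linear=[[2,-1,10],[3,-2,20],[3,-2,30],[3,-2,37],[3,-2,42],[3,-2,42],[3,-2,42],[3,-2,42]], rotation=[[0,0,0],[0,0,0],[0,0,0],[0,0,0],[0,0,0],[0,0,0],[0,0,0],[0,0,0]])

```text
time: 8.35
ee_pos: [0.5017, 0.1633, 0.0284]
orientation: [0.53, 0.848, 0.0, 0.0]
wrist_force: [0.2, 0.6, -1.0]
grip_width: 0.0804
gripper_force: 0.0
```

Request:
drive_tool(linear=[[0,0,0],[0,0,0],[0,0,0],[0,0,0],[0,0,0],[0,0,0],[0,0,0],[0,0,0]], rotation=[[0,0,0],[0,0,0],[0,0,0],[0,0,0],[0,0,0],[0,0,0],[0,0,0],[0,0,0]], gripper=10, force=70)

```text
time: 9.02
ee_pos: [0.5025, 0.1636, 0.029]
orientation: [0.53, 0.848, 0.001, 0.001]
wrist_force: [1.8, 1.1, 4.6]
grip_width: 0.0223
gripper_force: 68.4
```

Request:
drive_tool(linear=[[0,0,-4],[0,0,-12],[0,0,-28],[0,0,-50],[0,0,-75],[0,0,-105],[0,0,-130],[0,0,-145]], rotation=[[0,0,0],[0,0,0],[0,0,0],[0,0,0],[0,0,0],[0,0,0],[0,0,0],[0,0,0]])

```text
time: 9.68
ee_pos: [0.5016, 0.1632, 0.1756]
orientation: [0.53, 0.848, 0.0, 0.001]
wrist_force: [1.8, 0.2, -4.1]
grip_width: 0.0223
gripper_force: 68.8
```

Request:
drive_tool(linear=[[-8,-3,0],[-25,-10,0],[-50,-20,0],[-80,-32,0],[-110,-44,0],[-140,-56,0],[-170,-67,0],[-200,-79,0]], rotation=[[0,0,0],[0,0,0],[0,0,0],[0,0,0],[0,0,0],[0,0,0],[0,0,0],[0,0,0]])

```text
time: 10.35
ee_pos: [0.5156, -0.0529, 0.1708]
orientation: [0.53, 0.848, -0.001, -0.002]
wrist_force: [0.8, 1.0, -4.9]
grip_width: 0.0222
gripper_force: 68.8
```

Request:
drive_tool(linear=[[-27,-11,0],[-48,-19,0],[-64,-26,0],[-73,-29,0],[-77,-31,0],[-77,-31,0],[-77,-31,0],[-77,-31,0]], rotation=[[0,0,0],[0,0,0],[0,0,0],[0,0,0],[0,0,0],[0,0,0],[0,0,0],[0,0,0]])

```text
time: 11.02
ee_pos: [0.5234, -0.1327, 0.1727]
orientation: [0.53, 0.848, 0.0, -0.001]
wrist_force: [0.2, 0.7, -4.9]
grip_width: 0.0226
gripper_force: 68.9
```

```bash
python3 - <<'E'
from h import *
np.set_printoptions(precision=4,suppress=True)
o=robot.observe();print(o['ee_pos'],o['orientation'])
t=[]
for n,tag in [('scene','s4'),('side','d4')]:
    snap(n,tag);s=load(tag);P=cloud(s).reshape(-1,3)
    zp=o['ee_pos'][2]+.019-.047+.022
    near=lambda c,r:np.linalg.norm(P[:,:2]-c,axis=1)<r
    m=near([.526,-.134],.09)&(abs(P[:,2]-zp)<.005)
    h=cv2.convexHull((P[m,:2]*1e4).astype(np.int32)).reshape(-1,2)/1e4
    c,r=circ(h)
    for _ in range(5):
        e=abs(np.linalg.norm(h-c,axis=1)-r);c,r=circ(h[e<.003])
    A=np.c_[P[m,:2],np.ones(m.sum())];a=np.linalg.lstsq(A,P[m,2],rcond=None)[0]
    print(tag,'plate',c,r,np.median(P[m,2]),zp,'tilt',a[:2])
    t.append(cv2.imread(f'pics/{tag}.png'))
cv2.imwrite('pics/both4.png',np.hstack([cv2.resize(t[0][100:300,180:420],(400,333)),cv2.resize(t[1][120:320,240:480],(400,333))]))
E
```

```text
[ 0.5234 -0.1327  0.1727] [ 0.5295  0.8483  0.0001 -0.0008]
s4 plate [ 0.5252 -0.1292] 0.07169937534360374 0.166516806251175 0.166729717642932 tilt [-0.0075 -0.0081]
d4 plate [ 0.5224 -0.1334] 0.07168607357852759 0.1645214521886883 0.166729717642932 tilt [-0.0014  0.0005]
```

View pics/both4.png

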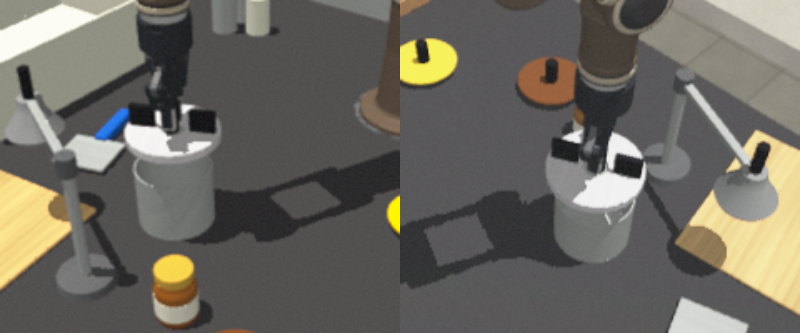

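The lid hovers level over the pot and is about 4 mm off centre. I'll correct that and lower it.

Request:
drive_tool(linear=[[-2,1,0],[-4,1.4,5],[-4,1.4,14],[-4,1.4,24],[-4,1.4,32],[-4,1.4,37],[-4,1.4,39],[-4,1.4,39]], rotation=[[0,0,0],[0,0,0],[0,0,0],[0,0,0],[0,0,0],[0,0,0],[0,0,0],[0,0,0]])

```text
time: 11.78
ee_pos: [0.5262, -0.1367, 0.133]
orientation: [0.53, 0.848, -0.0, -0.001]
wrist_force: [-0.3, -0.2, -4.0]
grip_width: 0.0228
gripper_force: 68.9
```

Request:
drive_tool(linear=[[0,0,1.5],[0,0,3],[0,0,4.5],[0,0,6],[0,0,7.5],[0,0,9],[0,0,10],[0,0,10]], rotation=[[0,0,0],[0,0,0],[0,0,0],[0,0,0],[0,0,0],[0,0,0],[0,0,0],[0,0,0]])

```text
time: 12.45
ee_pos: [0.5272, -0.1367, 0.125]
orientation: [0.53, 0.848, 0.0, 0.0]
wrist_force: [-2.0, 2.2, 0.7]
grip_width: 0.0223
gripper_force: 69.5
```

Request:
drive_tool(linear=[[1,0,0],[2.2,0,0],[2.2,0,1],[2.2,0,2],[2.2,0,3],[2.2,0,4],[2.2,0,5],[2.2,0,5]], rotation=[[0,0,0],[0,0,0],[0,0,0],[0,0,0],[0,0,0],[0,0,0],[0,0,0],[0,0,0]])

```text
time: 13.12
ee_pos: [0.5258, -0.135, 0.1188]
orientation: [0.53, 0.848, -0.0, -0.0]
wrist_force: [0.3, -0.3, -3.9]
grip_width: 0.0223
gripper_force: 68.9
```

Now free in the mouth. Lowering the last few millimetres.

Request:
drive_tool(linear=[[0,0,0.8],[0,0,1.6],[0,0,2.4],[0,0,3.2],[0,0,4],[0,0,4.8],[0,0,4.8],[0,0,4.8]], rotation=[[0,0,0],[0,0,0],[0,0,0],[0,0,0],[0,0,0],[0,0,0],[0,0,0],[0,0,0]])

```text
time: 13.78
ee_pos: [0.5261, -0.135, 0.115]
orientation: [0.53, 0.848, -0.0, 0.0]
wrist_force: [-3.5, 0.5, 0.6]
grip_width: 0.0224
gripper_force: 69.7
```

Request:
drive_tool(linear=[[0,0,0.5],[0,0,1],[0,0,1],[0,0,1],[0,0,1],[0,0,1],[0,0,1],[0,0,1]], rotation=[[0,0,0],[0,0,0],[0,0,0],[0,0,0],[0,0,0],[0,0,0],[0,0,0],[0,0,0]])

```text
time: 14.45
ee_pos: [0.5261, -0.135, 0.1149]
orientation: [0.53, 0.848, -0.0, -0.0]
wrist_force: [-5.9, 1.4, 8.2]
grip_width: 0.0225
gripper_force: 70.3
```

```bash
python3 - <<'E'
from h import *
np.set_printoptions(precision=4,suppress=True)
o=robot.observe();print(o['ee_pos'],o['wrist_force'],o['torque'])
for n,tag in [('scene','s5'),('side','d5')]:
    snap(n,tag);s=load(tag);P=cloud(s).reshape(-1,3)
    m=(np.linalg.norm(P[:,:2]-[.526,-.134],axis=1)<.075)&(abs(P[:,2]-.108)<.006)
    A=np.c_[P[m,:2],np.ones(m.sum())];a=np.linalg.lstsq(A,P[m,2],rcond=None)[0]
    print(tag,np.median(P[m,2]),P[m].mean(0),'tilt',a[:2])
E
```

```text
[ 0.5261 -0.135   0.1149] [-5.8949  1.4432  8.1963] [ 0.2601  0.658  -0.0127]
s5 0.10875589824688792 [ 0.5466 -0.1176  0.1085] tilt [-0.0071 -0.0084]
d5 0.10648139586342081 [ 0.5118 -0.1464  0.1066] tilt [ 0.0011 -0.0007]
```

Seated: stiff at z=0.115, and the plate top is at 0.108 and level. Release and rise.

Request:
drive_tool(linear=[[0,0,-1],[0,0,-1],[0,0,-1],[0,0,-1],[0,0,-1],[0,0,-1],[0,0,-1],[0,0,-1]], rotation=[[0,0,0],[0,0,0],[0,0,0],[0,0,0],[0,0,0],[0,0,0],[0,0,0],[0,0,0]], gripper=70)

```text
time: 15.22
ee_pos: [0.5261, -0.1349, 0.1144]
orientation: [0.53, 0.848, -0.0, -0.0]
wrist_force: [-0.4, -0.5, -0.3]
grip_width: 0.07
gripper_force: 0.0
```

Request:
drive_tool(linear=[[0,0,-5],[0,0,-20],[0,0,-45],[0,0,-75],[0,0,-100],[0,0,-100],[0,0,-100],[0,0,-100]], rotation=[[0,0,0],[0,0,0],[0,0,0],[0,0,0],[0,0,0],[0,0,0],[0,0,0],[0,0,0]])

```text
time: 15.88
ee_pos: [0.5256, -0.1348, 0.2142]
orientation: [0.53, 0.848, -0.0, -0.0]
wrist_force: [0.4, 0.3, -0.2]
grip_width: 0.0698
gripper_force: 0.0
```

```bash
python3 - <<'E'
from h import *
np.set_printoptions(precision=4,suppress=True)
o=robot.observe();M=R.from_quat(o['orientation']).as_matrix();print(o['ee_pos'],M[:2,:2])
snap('wrist','w6');s=load('w6');P=cloud(s).reshape(-1,3);rgb=s['p'].reshape(-1,3).astype(int)
d=np.array([-.453,.892])
for nm,off in [('knob',0),('f-',-.046),('f+',.046)]:
    c=np.array([.526,-.135])+off*d
    m=(np.linalg.norm(P[:,:2]-c,axis=1)<.02)&(P[:,2]>.139)&(P[:,2]<.16)&(rgb.max(1)<80)
    if m.sum(): print(nm,m.sum(),np.percentile(P[m],[2,50,98],axis=0).tolist())
E
```

```text
[ 0.5256 -0.1348  0.2142] [[-0.4384  0.8988]
 [ 0.8988  0.4384]]
knob 1040 [[0.514601419040836, -0.1467302768292281, 0.1405021786215519], [0.5247007076898469, -0.13519651966602392, 0.14927667374701603], [0.534680464046217, -0.1259535223969147, 0.15066717212657882]]
f- 657 [[0.5346878822767542, -0.19326489964455715, 0.14109932498399835], [0.5450399216151636, -0.17686483049308954, 0.14323650600308382], [0.5556844222772189, -0.15893648191165663, 0.14450735561892578]]
f+ 938 [[0.49294393460494296, -0.11109587808329612, 0.1418357554974423], [0.5028412032513224, -0.09358763435403522, 0.14338335632455074], [0.5132236525404765, -0.07734137933522063, 0.14479695680105398]]
```

View pics/w6.png

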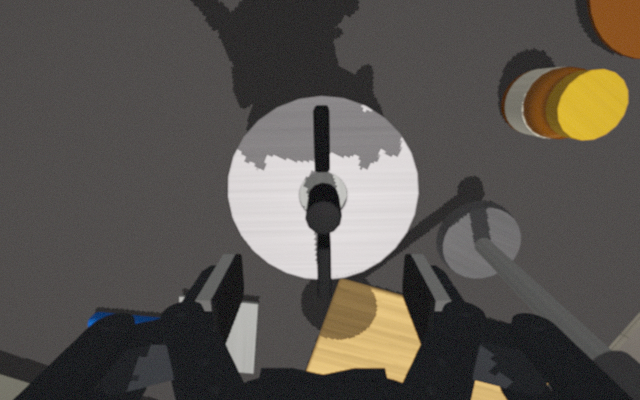

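Request:
drive_tool(linear=[[20,-1,0],[40,-2,0],[46,-2,10],[46,-2,35],[46,-2,60],[46,-2,82],[46,-2,95],[46,-2,101]], rotation=[[0,0,0],[0,0,0],[0,0,0],[0,0,0],[0,0,0],[0,0,0],[0,0,0],[0,0,0]])

```text
time: 16.6
ee_pos: [0.5008, -0.0937, 0.1091]
orientation: [0.53, 0.848, -0.001, -0.004]
wrist_force: [-0.2, 0.2, -0.8]
grip_width: 0.0699
gripper_force: 0.0
```

Request:
drive_tool(linear=[[0,0,0],[0,0,0],[0,0,0],[0,0,0],[0,0,0],[0,0,0],[0,0,0],[0,0,0]], rotation=[[0,0,0],[0,0,0],[0,0,0],[0,0,0],[0,0,0],[0,0,0],[0,0,0],[0,0,0]], gripper=30)

```text
time: 17.27
ee_pos: [0.5043, -0.0945, 0.1139]
orientation: [0.53, 0.848, 0.0, 0.0]
wrist_force: [1.1, 0.3, 0.3]
grip_width: 0.0302
gripper_force: 0.0
```

Request:
drive_tool(linear=[[0,0,0],[0,0,0],[0,0,0],[0,0,0],[0,0,0],[0,0,0],[0,0,0],[0,0,0]], rotation=[[0,0,0],[0,0,0],[0,0,0],[0,0,0],[0,0,0],[0,0,0],[0,0,0],[0,0,0]], gripper=2, force=100)

```text
time: 17.93
ee_pos: [0.5046, -0.0945, 0.1138]
orientation: [0.53, 0.848, 0.0, 0.0]
wrist_force: [1.4, 0.4, 3.5]
grip_width: 0.0085
gripper_force: 97.9
```

Gripped. Lift straight up slowly, 80 mm.

Request:
drive_tool(linear=[[0,0,-1],[0,0,-3],[0,0,-5],[0,0,-8],[0,0,-11],[0,0,-14],[0,0,-17],[0,0,-20]], rotation=[[0,0,0],[0,0,0],[0,0,0],[0,0,0],[0,0,0],[0,0,0],[0,0,0],[0,0,0]])

```text
time: 18.6
ee_pos: [0.504, -0.0945, 0.1338]
orientation: [0.53, 0.848, -0.0, -0.0]
wrist_force: [-0.2, -0.4, -2.6]
grip_width: 0.0085
gripper_force: 97.3
```

Request:
drive_tool(linear=[[0,0,-5],[0,0,-11],[0,0,-18],[0,0,-26],[0,0,-34],[0,0,-42],[0,0,-50],[0,0,-55]], rotation=[[0,0,0],[0,0,0],[0,0,0],[0,0,0],[0,0,0],[0,0,0],[0,0,0],[0,0,0]])

```text
time: 19.27
ee_pos: [0.5048, -0.0947, 0.1901]
orientation: [0.53, 0.848, 0.0, 0.001]
wrist_force: [-0.5, -0.3, -2.4]
grip_width: 0.0084
gripper_force: 97.3
```

Request:
drive_tool(linear=[[0,0,-3],[0,0,-5],[0,0,-5],[0,0,-5],[0,0,-5],[0,0,-5],[0,0,-5],[0,0,-5]], rotation=[[0,0,0],[0,0,0],[0,0,0],[0,0,0],[0,0,0],[0,0,0],[0,0,0],[0,0,0]])

```text
time: 19.93
ee_pos: [0.5039, -0.0945, 0.1932]
orientation: [0.53, 0.848, -0.0, -0.0]
wrist_force: [-0.4, 1.2, -1.9]
grip_width: 0.0084
gripper_force: 97.3
```

```bash
python3 - <<'E'
from h import *
np.set_printoptions(precision=4,suppress=True)
o=robot.observe();print(o['ee_pos'],o['wrist_force'])
t=[]
for n,tag in [('scene','s7'),('side','d7')]:
    snap(n,tag);s=load(tag);P=cloud(s).reshape(-1,3)
    for z in (.188,.104):
        m=(np.linalg.norm(P[:,:2]-[.526,-.134],axis=1)<.075)&(abs(P[:,2]-z)<.009)
        if m.sum()<30: continue
        A=np.c_[P[m,:2],np.ones(m.sum())];a=np.linalg.lstsq(A,P[m,2],rcond=None)[0]
        print(tag,z,m.sum(),np.median(P[m,2]),'tilt',a[:2])
    t.append(cv2.imread(f'pics/{tag}.png'))
cv2.imwrite('pics/both7.png',np.hstack([cv2.resize(t[0][100:300,180:420],(400,333)),cv2.resize(t[1][120:320,240:480],(400,333))]))
E
```

```text
[ 0.5039 -0.0945  0.1932] [-0.397   1.1772 -1.9255]
s7 0.188 1206 0.18798484720088698 tilt [-0.0155 -0.0146]
s7 0.104 1048 0.1048019241708798 tilt [-0.0144 -0.0146]
d7 0.188 1822 0.18573782110215925 tilt [ 0.0053 -0.0005]
d7 0.104 787 0.10241323112481304 tilt [ 0.0015 -0.0003]
```

View pics/both7.png

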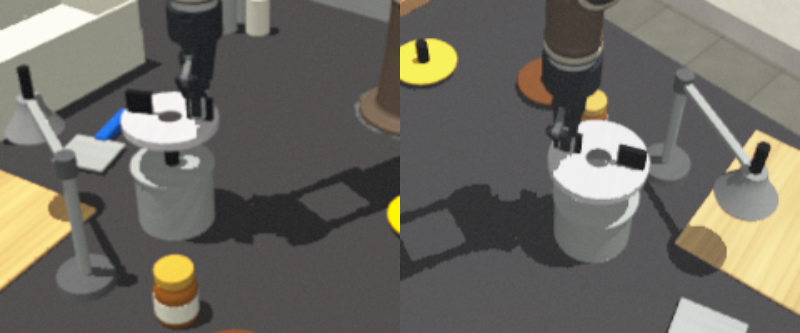

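The picture shows the outer lid held level about 80 mm up. The inner lid is seated level in the pot with its flange top at about 0.104, and the lamp is still aside.

```bash
python3 -c "
from rig import robot
print(robot.job_done())"
```

```text
the job is handed in; nothing more can be done
None
```

The job is done and handed in: the lamp is swung aside, the inner lid is seated in the pot, and the gripper holds the outer lid level about 80 mm above where it sat.

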